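Put the bonbon trays back behind their own price cards

ROBOT

A 6-joint arm with a two-finger parallel gripper is mounted at the origin on the work surface. World frame = base frame: x ahead of the robot, y to its left, z up, the work surface at z = 0. Lengths are in mm, angles in rad, forces in N, time in s.
With the tool pointing down it reaches from about 300 to 775 mm from the base axis. Payload 14.6 kg.
Tool frame: the origin (TCP) lies between the finger pads; the fingertips stand manip.tip_reach ahead of it and the grasp point (between the pads) lies 5 mm behind it (manip.tip_reach is the distance from the TCP to the fingertips, in mm); z points along the fingers, y is the line along which they close (so a half turn about z gives the same grasp; the last joint's range is limited). The gripper opens to 94 mm and grips with 3 to 60 N. Pads are 16 mm wide; open, the fingers measure 119 mm over their backs; the gripper's body (75 mm by 177 mm) begins 78 mm behind the grasp point.
Start: joints at [-1.313, 0.3, 1.521, -0, 1.321, -0.067], TCP at [175.508, -521.235, 219.446] pointing down, gripper open.
Joint ranges: [-3.03, 3.03], [-0.79, 2.21], [0.23, 2.52], [-1.04, 4.18], [0, 3.07], [-2.55, 2.55]. Speed limits (rad/s): [2.22, 2.22, 2.57, 3.14, 3.14, 3.14].

INTERFACE

Orientations are given as [roll, pitch, yaw] about the fixed x, y, z axes, in that order (R = Rz(yaw) Ry(pitch) Rx(roll)).
In Python, from cell import manip gives the robot as it stands. The module is installed in compiled form; this text tells all that it offers.
- The arm moves only by the shell command python3 -m creep 'ROWS' [FORCE]. ROWS is JSON, a list of rows, each a list of 3 entries, a list of its own where there are three numbers: the opening, from -1 (shut) to 1 (fully open), then the shift along the tool's x, y, z in cm, then the turn about the tool's z in units of 5 degrees (1.0 is 5 degrees). In form: [[grip, [tx, ty, tz], roll], ...]. A call has 1 to 12 rows; each row is the pose to reach, as a shift and turn from the pose commanded when the call began, along the tool's axes at that moment; what a row does not reach only later rows make up. A row lasts 1/10 s, in which the tool goes at most 50 mm and 8.59 degrees, less where a joint would pass 70% of its speed; a pose out of reach is approached as far as the arm can. A call with a gripper value outside its range is refused whole. The fingers move at their own pace and stop on an object; FORCE is the grip in N (left out, the last holds). Time passes only in rows, so rows that repeat a pose let the fingers close. It gives the time, the measured TCP pose, the force, the opening and the grip force at its end, in the units of the state.
- manip.read_state(): the state, without advancing time (a new reading comes with each control period).
- manip.camera(name): name is "scene" or "top"; returns the picture (480x640x3 uint8, red, green, blue); there is no depth.
- manip.camera_params(name): a dict with "fovy" (degrees; the focal length in pixels is half the picture's height over the tangent of half this angle, whatever the lens; pixels are square), "cx", "cy" (the principal point, pixels), "origin" and "attitude" of the camera in the world. Camera axes: x right, y down, z forward; pixel columns grow to the right and rows downward; lengths in mm; the calibration is good to about 2 mm. A picture is of the moment at which its call begins. camera_params takes no time and is no camera call.
- manip.sign_off(): hands the job in; it is judged then, once.
The state is a dict: "clock": time; "joints": joint angles; "qd": joint speeds; "effort": joint torques, N m; "eef_pos": TCP position; "eef_rot": TCP orientation; "wrist_force": force on the tool from outside, world axes, zero at the start; "moment": the same for the moment, N m; "finger_gap": finger opening in mm; "finger_force": force on a finger pad.
Only numpy, scipy, OpenCV 4.12 (cv2) and the standard library are available. Lean on these libraries where they do the work, as an engineer would, in place of code of your own. Each camera call takes 0.05 s, during which the arm holds its last target. There are 200 camera calls.

TASK

The three bonbon trays are on the wrong display risers: put the raspberry (pink), lemon (yellow) and pistachio (green) trays each centred and square on the riser whose price card has its colour, shunting by way of the empty riser with the blue card. The trays hold food, so carry them level, set them down gently rather than dropping them, and never rest them on the bare counter. When all three are home, stand the sold-out sign upright and square in the middle of the liner on the blue-card riser, its board across the riser as the card is, and leave the truffle jar and the gift box where they are.

Things in the scene. Friction and masses are not known exactly. Their poses are not given: they have to be found in the camera images.
- tray_pink: loose brown-rimmed tray of raspberry chocolates: two rows of four pink domed bonbons that sit firmly in it. 120 mm long (its x) x 56 mm wide (its y), straight upright side walls 20 mm high, chocolates rising to 24 mm; about 0.2 kg. Grasp it at its middle across the 56 mm width, from above. Origin: centre of its underside, z up. Either way round is the same.
- tray_yellow: loose brown-rimmed tray of lemon chocolates: two rows of four yellow square bonbons that sit firmly in it. 120 mm long (its x) x 56 mm wide (its y), straight upright side walls 20 mm high, chocolates rising to 24 mm; about 0.2 kg. Grasp it at its middle across the 56 mm width, from above. Origin: centre of its underside, z up. Either way round is the same.
- tray_green: loose brown-rimmed tray of pistachio chocolates: two rows of four dark-brown square, green-topped (pistachio) bonbons that sit firmly in it. 120 mm long (its x) x 56 mm wide (its y), straight upright side walls 20 mm high, chocolates rising to 24 mm; about 0.2 kg. Grasp it at its middle across the 56 mm width, from above. Origin: centre of its underside, z up. Either way round is the same.
- riser_pink: fixed walnut riser with pink price card (home of the raspberry tray). 190 mm long (x, to the customers; -73 to +117 mm) x 90 wide (y), flat top 30 mm above the counter. Origin: on the counter, right below the middle of the white 140 x 78 mm liner where a tray lies, its length along the riser's x. Card 80 mm wide at x +75 to +115 mm, leaning back, top at 60 mm.
- riser_yellow: fixed walnut riser with yellow price card (home of the lemon tray). 190 mm long (x, to the customers; -73 to +117 mm) x 90 wide (y), flat top 30 mm above the counter. Origin: on the counter, right below the middle of the white 140 x 78 mm liner where a tray lies, its length along the riser's x. Card 80 mm wide at x +75 to +115 mm, leaning back, top at 60 mm.
- riser_green: fixed walnut riser with green price card (home of the pistachio tray). 190 mm long (x, to the customers; -73 to +117 mm) x 90 wide (y), flat top 30 mm above the counter. Origin: on the counter, right below the middle of the white 140 x 78 mm liner where a tray lies, its length along the riser's x. Card 80 mm wide at x +75 to +115 mm, leaning back, top at 60 mm.
- riser_blue: fixed walnut riser with blue price card (sold out, empty at the start). 190 mm long (x, to the customers; -73 to +117 mm) x 90 wide (y), flat top 30 mm above the counter. Origin: on the counter, right below the middle of the white 140 x 78 mm liner where a tray lies, its length along the riser's x. Card 80 mm wide at x +75 to +115 mm, leaning back, top at 60 mm.
- sign: loose sold-out sign, the same on both faces: white upright board 60 mm wide (its y) x 12 mm thick (its x), from 8 to 78 mm above its underside, with a red roundel, on a red foot 50 (x) x 60 (y) x 8 mm; 0.12 kg, stands on the bare counter at the start. Origin: centre of the foot's underside, z up. Grasp the board across its 12 mm thickness, or across its 60 mm width, from above.
- truffle_jar: bystander: loose round glass jar of truffles with a gold lid, 74 mm across, 75 mm high, standing in the row among the risers. Origin: centre of its underside.
- gift_box: bystander: loose brown gift box with a red ribbon and bow, 76 x 76 mm, about 60 mm high, beside the row. Origin: centre of its underside.
Mind the look-alikes: they are no part of the job. Leave any purple look-alike of the tray_green alone.

How it is judged (in metres and radians):
On the way, in this order (a step that is already met when the one before it is completed fails the run):
1. one of the trays has been set on the empty blue-card riser and let go (((horizontal distance between tray_pink and riser_blue below 0.03 m and angle between the x axis of tray_pink and the x axis of riser_blue, either way round below 0.4 rad and z of tray_pink in the frame of riser_blue between 0.026 and 0.034 m and angle between tray_pink's own z axis and vertical below 0.08 rad and contact force between the fingers and tray_pink below 0.2 N) or (horizontal distance between tray_yellow and riser_blue below 0.03 m and angle between the x axis of tray_yellow and the x axis of riser_blue, either way round below 0.4 rad and z of tray_yellow in the frame of riser_blue between 0.026 and 0.034 m and angle between tray_yellow's own z axis and vertical below 0.08 rad and contact force between the fingers and tray_yellow below 0.2 N) or (horizontal distance between tray_green and riser_blue below 0.03 m and angle between the x axis of tray_green and the x axis of riser_blue, either way round below 0.4 rad and z of tray_green in the frame of riser_blue between 0.026 and 0.034 m and angle between tray_green's own z axis and vertical below 0.08 rad and contact force between the fingers and tray_green below 0.2 N))), for 0.1 s.
2. all three trays lie on the risers of their own colour (horizontal distance between tray_pink and riser_pink below 0.012 m and angle between the x axis of tray_pink and the x axis of riser_pink, either way round below 0.2 rad and z of tray_pink in the frame of riser_pink between 0.026 and 0.034 m and angle between each of tray_pink, tray_yellow, tray_green's own z axis and vertical below 0.08 rad and contact force between the fingers and tray_pink below 0.2 N and horizontal distance between tray_yellow and riser_yellow below 0.012 m and angle between the x axis of tray_yellow and the x axis of riser_yellow, either way round below 0.2 rad and z of tray_yellow in the frame of riser_yellow between 0.026 and 0.034 m and contact force between the fingers and tray_yellow below 0.2 N and horizontal distance between tray_green and riser_green below 0.012 m and angle between the x axis of tray_green and the x axis of riser_green, either way round below 0.2 rad and z of tray_green in the frame of riser_green between 0.026 and 0.034 m and contact force between the fingers and tray_green below 0.2 N), for 0.2 s.
At the end, for the whole second after the job is handed in: Each tray lies flat on the riser of its own colour, within 12 mm of the middle of its place and 0.2 rad of its direction (either way round); the sign stands upright on the blue-card riser within 15 mm of the middle and 0.25 rad of square; all released and at rest (horizontal distance between tray_pink and riser_pink below 0.012 m and angle between the x axis of tray_pink and the x axis of riser_pink, either way round below 0.2 rad and z of tray_pink in the frame of riser_pink between 0.026 and 0.034 m and angle between each of tray_pink, tray_yellow, tray_green, sign's own z axis and vertical below 0.08 rad and linear speed of each of tray_pink, tray_yellow, tray_green, sign below 0.02 m/s and angular speed of each of tray_pink, tray_yellow, tray_green, sign below 0.1 rad/s and horizontal distance between tray_yellow and riser_yellow below 0.012 m and angle between the x axis of tray_yellow and the x axis of riser_yellow, either way round below 0.2 rad and z of tray_yellow in the frame of riser_yellow between 0.026 and 0.034 m and horizontal distance between tray_green and riser_green below 0.012 m and angle between the x axis of tray_green and the x axis of riser_green, either way round below 0.2 rad and z of tray_green in the frame of riser_green between 0.026 and 0.034 m and horizontal distance between sign and riser_blue below 0.015 m and angle between the x axis of sign and the x axis of riser_blue, either way round below 0.25 rad and z of sign in the frame of riser_blue between 0.026 and 0.034 m and contact force between the fingers and anything else below 0.2 N); the robot touches nothing.
It fails at once if a tray is tipped more than 0.4 rad (angle between any of tray_pink, tray_yellow, tray_green's own z axis and vertical above 0.4 rad).
It fails at once if a tray is put on the counter (comes more than 10 mm below the risers' top) (height (world z) of any of tray_pink, tray_yellow, tray_green below 0.02 m).
It fails at once if a tray is dropped (moves faster than 0.6 m/s while no finger touches it) ((linear speed of tray_pink above 0.6 m/s and contact force between the fingers and tray_pink below 0.01 N) or (linear speed of tray_yellow above 0.6 m/s and contact force between the fingers and tray_yellow below 0.01 N) or (linear speed of tray_green above 0.6 m/s and contact force between the fingers and tray_green below 0.01 N)).
It fails at once if the truffle jar is shifted more than 20 mm or tipped (distance of truffle_jar from where it was at the start of the episode above 0.02 m or angle between truffle_jar's own z axis and vertical above 0.3 rad).
It fails at once if the gift box is shifted more than 20 mm or tipped (distance of gift_box from where it was at the start of the episode above 0.02 m or angle between gift_box's own z axis and vertical above 0.3 rad).
It also fails if it takes over 134 s, if anything falls off the work surface, if the arm or the gripper's body presses on something with over 40 N, if the wrist force passes 120 N, or if a joint passes its speed limit or range.

## Working session

There is one attempt and no reset: what is moved stays moved. The work goes in short steps, Python scripts to look and compute and a shell command to move; the robot and the scene stay as the last step left them, time stands still between calls to the robot, and variables do not carry over. Pictures are saved under pics/ and viewed, at most 14 in all, crops included, and the job is handed in when it is done.

```bash
mkdir -p pics; python3 - <<'E'
from cell import manip
import cv2
for n in("top","scene"):
    im=manip.camera(n); cv2.imwrite(f"pics/{n}0.png",im[:,:,::-1]); print(n,manip.camera_params(n))
print(manip.read_state(),manip.tip_reach)
E
```

```text
top {'fovy': 48.383659454869175, 'cx': 319.29078343910084, 'cy': 228.884820865592, 'origin': array([ 289.68938433,    8.33996429, 1549.85414961]), 'attitude': array([-3.04901761, -0.01256763, -1.57940914])}
scene {'fovy': 54.1840637462719, 'cx': 324.06370460541575, 'cy': 235.32231199044094, 'origin': array([1243.78774627,  297.68268428,  596.03385216]), 'attitude': array([-2.119957  ,  0.00679827,  1.89597241])}
{'clock': 0.1, 'joints': array([-1.31264378e+00,  3.00420206e-01,  1.52151016e+00,  1.42093347e-05,
        1.32074724e+00, -6.65743637e-02]), 'qd': array([-1.68991757e-03, -4.00914157e-04, -2.42450485e-03, -9.48753831e-04,
       -8.53220661e-05,  9.77371402e-05]), 'effort': array([ 2.20751237e-03, -5.32642043e+01, -3.53285193e+01,  7.09188008e-02,
        2.34881375e-02, -5.63643903e-05]), 'eef_pos': array([ 175.43260905, -521.02838338,  218.94425235]), 'eef_rot': array([-3.14051101e+00, -8.59102168e-05,  3.24723341e-01]), 'wrist_force': array([-0.55483552, -0.07146099,  1.10561685]), 'moment': array([ 0.04333887, -0.00379831, -0.00103593]), 'finger_force': 0.0, 'finger_gap': 94.08166497944121} 14.0
```

View pics/top0.png

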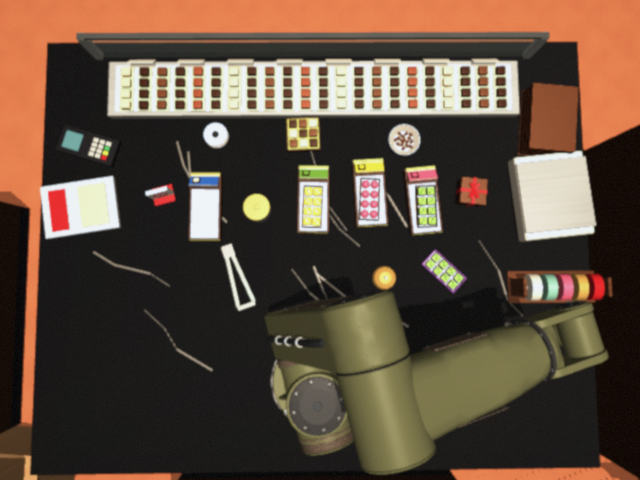

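View pics/scene0.png

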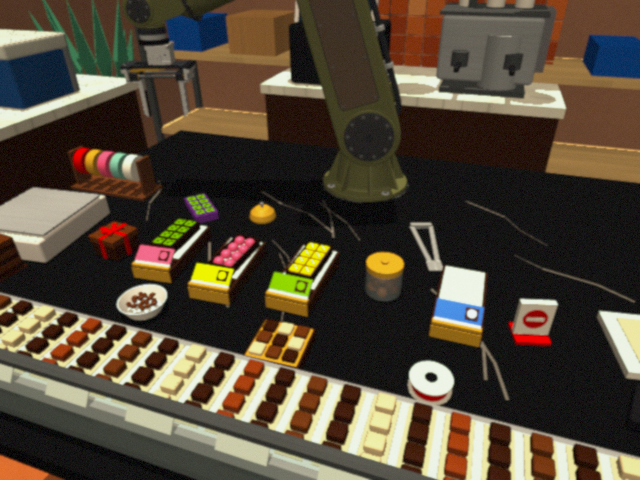

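The top view shows yellow tray (312,207) on the green-card riser, pink (370,200) on the yellow-card riser, green (427,207) on the pink-card riser, and the empty blue riser at (204,210). The sign is at (160,193) and the jar at (256,207). There are two green-topped trays: (427,207), brown-rimmed on a riser, is the real one. (443,270), purple-rimmed on the counter, is the look-alike to leave alone.

```bash
cat > h.py <<'E'
from cell import manip
import numpy as np, cv2
from scipy.spatial.transform import Rotation as R
def cam(n):
    p=manip.camera_params(n); f=240/np.tan(np.radians(p['fovy'])/2)
    return p,f,R.from_euler('xyz',p['attitude']).as_matrix()
def ray(n,uv,z):
    p,f,M=cam(n); uv=np.atleast_2d(uv).astype(float)
    d=np.c_[(uv[:,0]-p['cx'])/f,(uv[:,1]-p['cy'])/f,np.ones(len(uv))]@M.T
    o=np.array(p['origin']); return (o+d*((z-o[2])/d[:,2])[:,None])[:,:2]
def proj(n,P):
    p,f,M=cam(n); c=(np.atleast_2d(P)-p['origin'])@M; return np.c_[c[:,0]/c[:,2]*f+p['cx'],c[:,1]/c[:,2]*f+p['cy']]
def rect(xy):
    (c,s,a)=cv2.minAreaRect(np.float32(xy)); 
    if s[0]<s[1]: a+=90; s=s[::-1]
    a=(a+90)%180-90
    return np.round(c,1),np.round(s,1),round(a,1)   # centre, (long,short), deg of the long side
def blobs(n,im,lo,hi,box,z,amin=20,close=0):
    """rect in mm on plane z of the HSV mask inside pixel box x0,y0,x1,y1"""
    x0,y0,x1,y1=box; k=4
    c=cv2.resize(im[y0:y1,x0:x1],None,fx=k,fy=k,interpolation=cv2.INTER_CUBIC)
    m=cv2.inRange(cv2.cvtColor(c,cv2.COLOR_RGB2HSV),lo,hi)
    nn,L,S,_=cv2.connectedComponentsWithStats(m)
    m=np.isin(L,[i for i in range(1,nn) if S[i,4]>=amin*k*k/4]) 
    v,u=np.nonzero(m)
    uv=np.c_[(u+.5)/k+x0-.5,(v+.5)/k+y0-.5]
    return rect(ray(n,uv,z)),uv
E
python3 - <<'E'
from h import *
im=manip.camera("top"); sc=manip.camera("scene")
np.save("top0.npy",im);np.save("sc0.npy",sc)
B={'blue':(186,184,224,244),'green':(294,177,332,238),'yellow':(353,171,390,230),'pink':(403,178,444,238)}
for k,b in B.items():
    r,uv=blobs("top",im,(0,0,140),(180,70,255),b,30); print(k,'liner',r)
T={'yellow':('green',(22,110,110),(34,255,255)),'pink':('yellow',(150,70,110),(179,255,255)),'green':('pink',(35,80,90),(50,255,255))}
for t,(b,lo,hi) in T.items():
    r,uv=blobs("top",im,lo,hi,B[b],54); print('tray',t,r)
big=cv2.resize(im[165:285,130:450],None,fx=2.5,fy=2.5,interpolation=cv2.INTER_CUBIC)
b2=cv2.resize(sc[180:350,130:570],None,fx=1.8,fy=1.8,interpolation=cv2.INTER_CUBIC)
b2=cv2.copyMakeBorder(b2,0,max(0,0),0,max(0,800-b2.shape[1]),0)[:, :800]
cv2.imwrite("pics/a.png",np.vstack([big[:,:,::-1],b2[:298,:,::-1]]))
E
```

```text
blue liner (array([483.4, 317.3]), array([157.5,  85.2]), 0.5)
green liner (array([496.4,   5.7]), array([147. ,  84.7]), -1.3)
yellow liner (array([ 515.2, -166.1]), array([147.6,  97.7]), 2.8)
pink liner (array([ 490.3, -301.9]), array([146.9, 108.4]), 5.1)
tray yellow (array([494.7,   8.9]), array([108.1,  49.7]), -3.0)
tray pink (array([ 513.5, -153.7]), array([106.6,  50.4]), -1.6)
tray green (array([ 492.8, -315.7]), array([107.4,  49.6]), 1.2)
```

View pics/a.png

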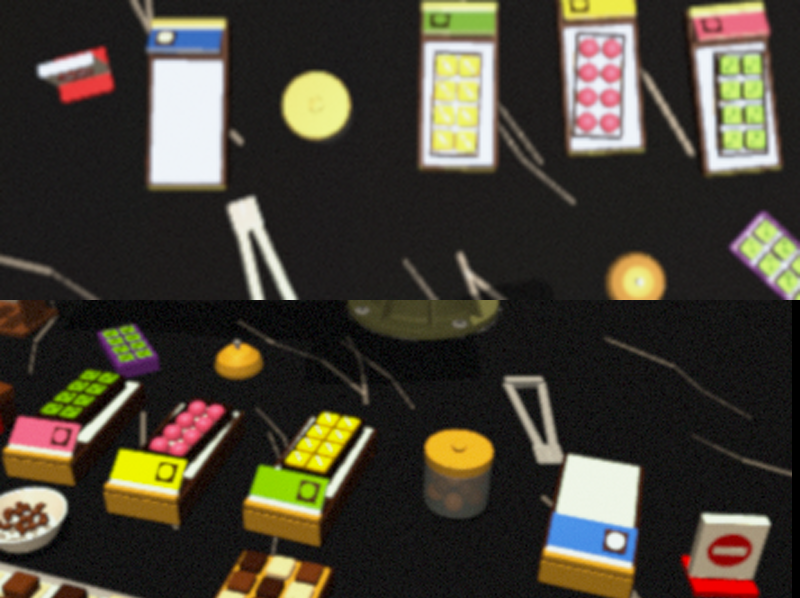

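The crop confirms the brown-rimmed green tray on the pink-card riser is the real one, and the purple-rimmed one lies on the counter at top (443,270). I'll refine the liner fits by keeping the largest white component, and locate the sign.

```bash
cat >> h.py <<'E'
B={'blue':(186,184,224,244),'green':(294,177,332,238),'yellow':(353,171,390,230),'pink':(403,178,444,238)}
def liner(im,b,k=4,thr=150):
    x0,y0,x1,y1=b
    c=cv2.resize(im[y0:y1,x0:x1],None,fx=k,fy=k,interpolation=cv2.INTER_CUBIC)
    m=cv2.inRange(cv2.cvtColor(c,cv2.COLOR_RGB2HSV),(0,0,thr),(180,60,255))
    m=cv2.morphologyEx(m,cv2.MORPH_OPEN,np.ones((5,5)))
    nn,L,S,_=cv2.connectedComponentsWithStats(m); i=1+np.argmax(S[1:,4])
    v,u=np.nonzero(L==i); return rect(ray("top",np.c_[(u+.5)/k+x0-.5,(v+.5)/k+y0-.5],30))
E
python3 - <<'E'
from h import *
im=np.load("top0.npy"); sc=np.load("sc0.npy")
for k,b in B.items(): print(k,[liner(im,b,thr=t) for t in(150,185)])
# sign: red foot, both views
print('foot top',blobs("top",im,(0,130,90),(8,255,255),(140,175,180,210),8)[0])
r,uv=blobs("scene",sc,(0,150,90),(8,255,255),(505,318,556,350),8); print('foot scene',r)
# board in scene: white component -> pixel corners
hs=cv2.cvtColor(sc,cv2.COLOR_RGB2HSV)
m=cv2.inRange(hs[295:350,505:565],(0,0,110),(180,70,255)); n,L,S,C=cv2.connectedComponentsWithStats(m); i=1+np.argmax(S[1:,4])
pts=np.argwhere(L==i)[:,::-1]+[505,295]; print(S[i],cv2.approxPolyDP(cv2.convexHull(np.int32(pts)),3,True)[:,0].tolist())
c=cv2.convexHull(np.int32(np.round(uv)))
print('foot px',cv2.approxPolyDP(c,2,True)[:,0].tolist())
# jar lid top
r,_=blobs("top",im,(22,80,120),(34,255,255),(238,188,275,225),75); print('jar',r)
c=np.vstack([cv2.resize(im[165:220,130:230],None,fx=6,fy=6,interpolation=cv2.INTER_CUBIC)[:300,:480],cv2.resize(sc[290:350,500:580],None,fx=6,fy=6,interpolation=cv2.INTER_CUBIC)[:300]])
cv2.imwrite("pics/sign.png",c[:,:,::-1])
E
```

```text
blue [(array([477.5, 316.2]), array([144.6,  81.9]), -0.4), (array([478.6, 316.3]), array([141. ,  79.3]), -0.4)]
green [(array([496.3,   6.1]), array([145.4,  83.8]), -0.6), (array([496.6,   5.7]), array([142.1,  80. ]), -1.1)]
yellow [(array([ 514.6, -159.5]), array([146. ,  83.6]), 2.9), (array([ 514.6, -159.6]), array([142.6,  79.9]), 3.0)]
pink [(array([ 491.2, -314. ]), array([145.9,  83.4]), 4.9), (array([ 491.3, -314. ]), array([142.3,  79.5]), 5.0)]
foot top (array([536.3, 441.3]), array([65.5, 55.9]), -75.6)
foot scene (array([529.6, 446.1]), array([76.5, 74.4]), -75.8)
[  9   3  44  36 807] [[557, 302], [547, 333], [514, 331], [521, 298]]
foot px [[551, 344], [515, 344], [508, 322], [523, 318], [547, 318]]
jar (array([489.9, 163.8]), array([76. , 75.9]), 26.5)
```

View pics/sign.png

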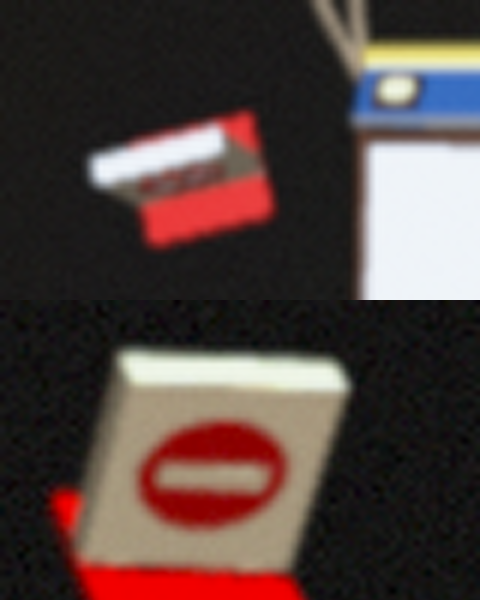

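```bash
cat >> h.py <<'E'
def go(*targets):
    """each target x,y,z,yaw(deg): print tool shift in cm and turn in units of 5 deg from the pose now"""
    s=manip.read_state(); M=R.from_euler('xyz',s['eef_rot']).as_matrix(); yaw=np.degrees(np.arctan2(M[1,0],M[0,0]))
    print('t',round(s['clock'],2),'tcp',s['eef_pos'].round(1),'yaw',yaw.round(2),'gap',round(s['finger_gap'],1),'F',round(s['finger_force'],1),'W',s['wrist_force'].round(1))
    for t in targets:
        d=(np.array(t[:3])-s['eef_pos'])@M/10; a=-((t[3]-yaw+90)%180-90)/5
        print(t,'->',d.round(2),round(a,2))
E
python3 -c "
from h import *
go((494.7,8.9,120,-3))"
```

```text
t 0.2 tcp [ 175.5 -521.1  219.1] yaw 18.61 gap 93.6 F 0.0 W [ 0.3  0.3 -1. ]
(494.7, 8.9, 120, -3) -> [ 47.17 -40.04   9.94] 4.32
```

```bash
python3 -m creep '[[1,[47.2,-40.0,5],4.3],[1,[47.2,-40.0,5],4.3],[1,[47.2,-40.0,5],4.3],[1,[47.2,-40.0,5],4.3],[1,[47.2,-40.0,5],4.3],[1,[47.2,-40.0,5],4.3],[1,[47.2,-40.0,5],4.3],[1,[47.2,-40.0,5],4.3],[1,[47.2,-40.0,5],4.3],[1,[47.2,-40.0,5],4.3],[1,[47.2,-40.0,5],4.3],[1,[47.2,-40.0,5],4.3]]' 30; python3 -c "
from h import *
go((494.7,8.9,120,-3))"
```

```text
clock: 1.4
eef_pos: [484.3, -8.6, 171.2]
eef_rot: [3.142, -0.0, -0.05]
wrist_force: [1.0, -0.6, -0.6]
finger_gap: 93.8
finger_force: 0.0
t 1.4 tcp [484.3  -8.6 171.2] yaw -2.88 gap 93.8 F 0.0 W [ 1.  -0.6 -0.6]
(494.7, 8.9, 120, -3) -> [ 0.95 -1.8   5.12] 0.02
```

```bash
python3 -m creep '[[1,[0.9,-1.8,2],0],[1,[0.9,-1.8,5],0],[1,[0.9,-1.8,5],0],[1,[0.9,-1.8,5],0]]'; python3 -c "
from h import *
go((494.7,8.9,48,-3))"
```

```text
clock: 1.8
eef_pos: [493.5, 6.6, 121.7]
eef_rot: [3.142, 0.001, -0.051]
wrist_force: [1.4, -0.0, 0.2]
finger_gap: 94.3
finger_force: 0.0
t 1.8 tcp [493.5   6.6 121.7] yaw -2.9 gap 94.3 F 0.0 W [ 1.4 -0.   0.2]
(494.7, 8.9, 48, -3) -> [ 0.12 -0.24  7.37] 0.02
```

```bash
python3 -m creep '[[1,[0.1,-0.2,3.5],0],[1,[0.1,-0.2,6],0],[1,[0.1,-0.2,7.3],0],[1,[0.1,-0.2,7.3],0],[0.3,[0.1,-0.2,7.3],0],[0.1,[0.1,-0.2,7.3],0],[0.1,[0.1,-0.2,7.3],0],[0.1,[0.1,-0.2,7.3],0],[0.1,[0.1,-0.2,7.3],0],[0.1,[0.1,-0.2,7.3],0]]' 30; python3 -c "
from h import *
go((494.7,8.9,48,-3))"
```

```text
clock: 2.8
eef_pos: [494.7, 8.7, 48.6]
eef_rot: [3.142, -0.0, -0.05]
wrist_force: [-0.5, -0.5, 4.3]
finger_gap: 55.6
finger_force: 30.0
t 2.8 tcp [494.7   8.7  48.6] yaw -2.89 gap 55.6 F 30.0 W [-0.5 -0.5  4.3]
(494.7, 8.9, 48, -3) -> [-0.01 -0.02  0.06] 0.02
```

```bash
python3 -m creep '[[0,[0,0,-0.8],0],[0,[0,0,-2.5],0],[0,[0,0,-4.5],0],[0,[0,0,-6.5],0],[0,[0,0,-7.5],0],[0,[0,0,-7.5],0]]'; python3 -c "
from h import *
go((478.5,316.3,125,-0.4))"
```

```text
clock: 3.4
eef_pos: [495.1, 8.8, 124.4]
eef_rot: [-3.142, -0.002, -0.05]
wrist_force: [0.4, -0.6, -2.7]
finger_gap: 55.9
finger_force: 30.0
t 3.4 tcp [495.1   8.8 124.4] yaw -2.89 gap 55.9 F 30.0 W [ 0.4 -0.6 -2.7]
(478.5, 316.3, 125, -0.4) -> [ -3.21 -30.63  -0.07] -0.5
```

```bash
python3 -m creep '[[0,[-0.2,-1.5,0],0],[0,[-0.5,-4.5,0],-0.1],[0,[-0.9,-8.5,0],-0.1],[0,[-1.3,-12.5,0],-0.2],[0,[-1.7,-16.5,0],-0.3],[0,[-2.1,-20.5,0],-0.4],[0,[-2.6,-24.5,0],-0.4],[0,[-3,-28,0],-0.5],[0,[-3.2,-30,0],-0.5],[0,[-3.2,-30.6,0],-0.5],[0,[-3.2,-30.6,0],-0.5],[0,[-3.2,-30.6,0],-0.5]]'; python3 -c "
from h import *
go((478.5,316.3,49,-0.4))"
```

```text
clock: 4.6
eef_pos: [478.1, 315.0, 122.7]
eef_rot: [3.141, 0.001, -0.007]
wrist_force: [0.1, 0.8, -2.4]
finger_gap: 55.4
finger_force: 30.0
t 4.6 tcp [478.1 315.  122.7] yaw -0.43 gap 55.4 F 30.0 W [ 0.1  0.8 -2.4]
(478.5, 316.3, 49, -0.4) -> [ 0.05 -0.14  7.37] -0.01
```

```bash
python3 -m creep '[[0,[0,-0.1,2.5],0],[0,[0,-0.1,5],0],[0,[0,-0.1,6.5],0],[0,[0,-0.1,7],0],[0,[0,-0.1,7.3],0],[0,[0,-0.1,7.35],0],[0,[0,-0.1,7.35],0]]'; python3 -m creep '[[0.3,[0,0,0],0],[0.7,[0,0,0],0],[1,[0,0,0],0],[1,[0,0,0],0],[1,[0,0,-2.5],0],[1,[0,0,-7],0],[1,[0,0,-8],0],[1,[0,0,-8],0]]'; python3 -c "
from h import *
go((492.8,-315.7,125,1.2))"
```

```text
clock: 5.3
eef_pos: [478.5, 317.1, 50.6]
eef_rot: [-3.141, -0.001, -0.007]
wrist_force: [0.7, -1.3, -2.7]
finger_gap: 55.7
finger_force: 30.0
clock: 6.1
eef_pos: [478.8, 317.4, 131.5]
eef_rot: [-3.14, -0.003, -0.007]
wrist_force: [0.1, 0.0, -1.5]
finger_gap: 94.0
finger_force: 0.0
t 6.1 tcp [478.8 317.4 131.5] yaw -0.39 gap 94.0 F 0.0 W [ 0.1  0.  -1.5]
(492.8, -315.7, 125, 1.2) -> [ 1.83 63.3   0.54] -0.32
```

```bash
python3 -m creep '[[1,[0.5,10,0],0],[1,[0.5,20,0],0],[1,[1,30,0],-0.1],[1,[1,40,0],-0.2],[1,[1.5,50,0],-0.3],[1,[1.8,63.3,0.5],-0.3],[1,[1.8,63.3,0.5],-0.3],[1,[1.8,63.3,0.5],-0.3],[1,[1.8,63.3,0.5],-0.3],[1,[1.8,63.3,0.5],-0.3],[1,[1.8,63.3,0.5],-0.3],[1,[1.8,63.3,0.5],-0.3]]';python3 -m creep '[[1,[0,0,0],0],[1,[0,0,0],0]]' >/dev/null; python3 -c "
from h import *
go((492.8,-315.7,48.5,1.2))
im=manip.camera('top')
print(blobs('top',im,(22,110,110),(34,255,255),B['blue'],54)[0], liner(im,B['green'],thr=170))"
```

```text
clock: 7.3
eef_pos: [490.2, -284.6, 123.4]
eef_rot: [-3.14, 0.002, 0.019]
wrist_force: [0.4, 1.3, -0.0]
finger_gap: 94.2
finger_force: 0.0
t 7.5 tcp [ 490.2 -283.   123.3] yaw 1.01 gap 93.8 F 0.0 W [-0.3  1.4 -0. ]
(492.8, -315.7, 48.5, 1.2) -> [0.22 3.29 7.47] -0.04
(array([465.7, 310.2]), array([131.6,  81.7]), -0.4) (array([496.6,   5.8]), array([143.6,  81.7]), -1.2)
```

```bash
python3 -m creep '[[1,[0.2,3.3,0],0],[1,[0.2,3.3,0],0],[1,[0.2,3.3,3.5],0],[1,[0.2,3.3,6],0],[1,[0.2,3.3,7.4],0],[1,[0.2,3.3,7.4],0],[0.3,[0.2,3.3,7.4],0],[0,[0.2,3.3,7.4],0],[0,[0.2,3.3,7.4],0],[0,[0.2,3.3,7.4],0],[0,[0.2,3.3,7.4],0],[0,[0.2,3.3,7.4],0]]' 30; python3 -c "
from h import *
go((492.8,-315.7,48,1.2))
im=manip.camera('top'); cv2.imwrite('pics/b.png',cv2.resize(im[150:260,150:470],None,fx=2.5,fy=2.5,interpolation=cv2.INTER_CUBIC)[:,:,::-1])"
```

```text
clock: 8.75
eef_pos: [493.8, -316.0, 51.5]
eef_rot: [3.141, -0.0, 0.019]
wrist_force: [0.1, 0.0, 3.0]
finger_gap: 55.6
finger_force: 30.0
t 8.75 tcp [ 493.8 -316.    51.5] yaw 1.11 gap 55.6 F 30.0 W [0.1 0.  3. ]
(492.8, -315.7, 48, 1.2) -> [-0.1  -0.03  0.35] -0.02
```

View pics/b.png

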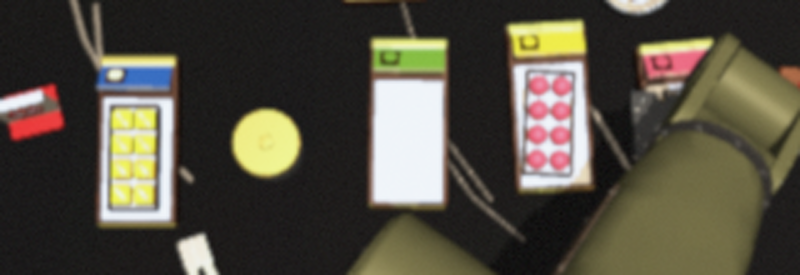

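The yellow tray sits neatly on the blue riser at crop (133,158). The green riser is empty at (408,140), and the green tray is gripped.

```bash
python3 -m creep '[[0,[0,0,-0.8],0],[0,[0,0,-2.5],0],[0,[0,0,-4.5],0],[0,[0,0,-6.5],0],[0,[0,0,-7.5],0],[0,[0,0,-7.5],0],[0,[0,0,-7.5],0]]'; python3 -c "
from h import *
go((496.6,5.8,125,-1.1))"
```

```text
clock: 9.5
eef_pos: [493.4, -315.6, 125.4]
eef_rot: [-3.141, 0.001, 0.019]
wrist_force: [-0.2, -0.6, -3.5]
finger_gap: 55.7
finger_force: 30.0
t 9.5 tcp [ 493.4 -315.6  125.4] yaw 1.11 gap 55.7 F 30.0 W [-0.2 -0.6 -3.5]
(496.6, 5.8, 125, -1.1) -> [  0.94 -32.12   0.06] 0.44
```

```bash
python3 -m creep '[[0,[0,-1.5,0],0],[0,[0.1,-4.5,0],0.1],[0,[0.2,-8.5,0],0.1],[0,[0.3,-13,0],0.2],[0,[0.5,-17.5,0],0.3],[0,[0.6,-22,0],0.4],[0,[0.8,-26,0],0.4],[0,[0.9,-29.5,0],0.4],[0,[0.9,-31.5,0],0.4],[0,[0.9,-32.1,0],0.4],[0,[0.9,-32.1,0],0.4],[0,[0.9,-32.1,0],0.4]]';python3 -m creep '[[0,[0,0,0],0],[0,[0,0,0],0]]' >/dev/null; python3 -c "
from h import *
go((496.6,5.8,50,-1.1))"
```

```text
clock: 10.7
eef_pos: [496.3, 4.8, 125.9]
eef_rot: [3.141, 0.001, -0.016]
wrist_force: [1.2, -0.8, -2.7]
finger_gap: 55.8
finger_force: 30.0
t 10.9 tcp [496.5   4.6 126.1] yaw -0.96 gap 55.4 F 30.0 W [-0.8  0.9 -3.1]
(496.6, 5.8, 50, -1.1) -> [ 0.01 -0.12  7.61] 0.03
```

```bash
python3 -m creep '[[0,[0,-0.1,2.5],0],[0,[0,-0.1,5],0],[0,[0,-0.1,6.6],0],[0,[0,-0.1,7.2],0],[0,[0,-0.1,7.4],0],[0,[0,-0.1,7.5],0],[0,[0,-0.1,7.55],0],[0,[0,-0.1,7.55],0]]'; python3 -m creep '[[0.3,[0,0,0],0],[0.7,[0,0,0],0],[1,[0,0,0],0],[1,[0,0,0],0],[1,[0,0,-2.5],0],[1,[0,0,-7],0],[1,[0,0,-8],0],[1,[0,0,-8],0]]'; python3 -c "
from h import *
go((513.5,-153.7,125,-1.6),(513.5,-153.7,48,-1.6))"
```

```text
clock: 11.7
eef_pos: [497.0, 6.2, 51.6]
eef_rot: [3.141, -0.001, -0.016]
wrist_force: [-0.9, -1.0, 2.8]
finger_gap: 55.7
finger_force: 30.0
clock: 12.5
eef_pos: [497.3, 6.3, 132.2]
eef_rot: [3.141, -0.003, -0.016]
wrist_force: [0.1, -0.6, 0.3]
finger_gap: 93.8
finger_force: 0.0
t 12.5 tcp [497.3   6.3 132.2] yaw -0.89 gap 93.8 F 0.0 W [ 0.1 -0.6  0.3]
(513.5, -153.7, 125, -1.6) -> [ 1.87 15.97  0.72] 0.14
(513.5, -153.7, 48, -1.6) -> [ 1.84 15.97  8.42] 0.14
```

```bash
python3 -m creep '[[1,[0.6,5,0],0],[1,[1.2,10,0.5],0.1],[1,[1.8,15,0.7],0.1],[1,[1.8,16,0.7],0.1],[1,[1.8,16,0.7],0.1],[1,[1.8,16,0.7],0.1]]';python3 -c "
from h import *
go((513.5,-153.7,49,-1.6))
im=manip.camera('top');print(blobs('top',im,(150,70,110),(179,255,255),B['yellow'],50)[0],liner(im,B['pink'],thr=170),liner(im,B['green'],thr=170))
print(blobs('top',im,(35,80,90),(50,255,255),(298,183,328,238),54)[0])"
```

```text
clock: 13.1
eef_pos: [511.6, -152.9, 122.8]
eef_rot: [-3.141, 0.001, -0.024]
wrist_force: [-0.1, -0.3, -0.3]
finger_gap: 94.2
finger_force: 0.0
t 13.1 tcp [ 511.6 -152.9  122.8] yaw -1.38 gap 94.2 F 0.0 W [-0.1 -0.3 -0.3]
(513.5, -153.7, 49, -1.6) -> [0.2  0.08 7.38] 0.04
(array([0., 0.]), array([0., 0.]), 0.0) (array([ 491.2, -314. ]), array([143.8,  81. ]), 5.0) (array([496.6,   5.9]), array([143.7,  81.8]), -1.3)
(array([496.5,   6.5]), array([106.6,  47.7]), -1.2)
```

```bash
python3 -m creep '[[1,[0.2,0.1,3.5],0],[1,[0.2,0.1,6],0],[1,[0.2,0.1,7.4],0],[1,[0.2,0.1,7.4],0],[0.3,[0.2,0.1,7.4],0],[0,[0.2,0.1,7.4],0],[0,[0.2,0.1,7.4],0],[0,[0.2,0.1,7.4],0],[0,[0.2,0.1,7.4],0],[0,[0.2,0.1,7.4],0]]' 30; python3 -m creep '[[0,[0,0,-0.8],0],[0,[0,0,-2.5],0],[0,[0,0,-4.5],0],[0,[0,0,-6.5],0],[0,[0,0,-7.5],0],[0,[0,0,-7.5],0],[0,[0,0,-7.5],0]]'; python3 -c "
from h import *
go((491.2,-314,125,5))"
```

```text
clock: 14.15
eef_pos: [514.1, -155.0, 50.0]
eef_rot: [3.142, -0.0, -0.024]
wrist_force: [-0.6, -0.3, 2.3]
finger_gap: 55.4
finger_force: 29.9
clock: 14.85
eef_pos: [513.7, -154.9, 124.0]
eef_rot: [-3.141, 0.001, -0.024]
wrist_force: [1.1, 0.6, -1.8]
finger_gap: 55.7
finger_force: 29.9
t 14.85 tcp [ 513.7 -154.9  124. ] yaw -1.39 gap 55.7 F 29.9 W [ 1.1  0.6 -1.8]
(491.2, -314, 125, 5) -> [-1.86 15.96 -0.1 ] -1.28
```

```bash
python3 -m creep '[[0,[-0.2,1.5,0],-0.1],[0,[-0.6,5,0],-0.4],[0,[-1,9,0],-0.8],[0,[-1.5,13,0],-1.1],[0,[-1.8,15.3,0],-1.3],[0,[-1.9,16,0],-1.3],[0,[-1.9,16,0],-1.3],[0,[-1.9,16,0],-1.3],[0,[-1.9,16,0],-1.3]]'; python3 -c "
from h import *
go((491.2,-314,50,5))"
```

```text
clock: 15.75
eef_pos: [491.4, -313.3, 124.5]
eef_rot: [-3.141, 0.0, 0.09]
wrist_force: [0.5, 0.6, -1.7]
finger_gap: 55.6
finger_force: 29.9
t 15.75 tcp [ 491.4 -313.3  124.5] yaw 5.17 gap 55.6 F 29.9 W [ 0.5  0.6 -1.7]
(491.2, -314, 50, 5) -> [-0.02  0.07  7.45] 0.03
```

```bash
python3 -m creep '[[0,[0,0,2.5],0],[0,[0,0,5],0],[0,[0,0,6.6],0],[0,[0,0,7.2],0],[0,[0,0,7.4],0],[0,[0,0,7.5],0],[0,[0,0,7.5],0]]'; python3 -m creep '[[0.3,[0,0,0],0],[0.7,[0,0,0],0],[1,[0,0,0],0],[1,[0,0,0],0],[1,[0,0,-2.5],0],[1,[0,0,-7],0],[1,[0,0,-8],0],[1,[0,0,-8],0]]'; python3 -c "
from h import *
im=manip.camera('top')
r=blobs('top',im,(22,110,110),(34,255,255),(190,190,218,240),54)[0]; print(r)
print(liner(im,B['yellow'],thr=170))
go((*r[0],125,r[2]))"
```

```text
clock: 16.45
eef_pos: [491.5, -314.6, 50.5]
eef_rot: [3.141, -0.001, 0.089]
wrist_force: [-0.3, 0.8, -2.5]
finger_gap: 55.8
finger_force: 29.9
clock: 17.25
eef_pos: [491.8, -314.9, 131.5]
eef_rot: [3.139, -0.003, 0.089]
wrist_force: [0.0, -0.2, 0.2]
finger_gap: 94.2
finger_force: 0.0
(array([478.3, 314.9]), array([106.7,  52.2]), 0.2)
(array([ 514.3, -159.5]), array([144.8,  81.7]), 2.8)
t 17.3 tcp [ 491.1 -314.5  129.6] yaw 5.11 gap 93.8 F 0.0 W [-0.5 -0.6  0. ]
(np.float64(478.3), np.float64(314.9), 125, 0.2) -> [  4.33 -62.8    0.44] 0.98
```

```bash
python3 -m creep '[[1,[0.4,-5,0],0.1],[1,[1,-15,0],0.3],[1,[1.8,-25,0],0.5],[1,[2.5,-35,0],0.7],[1,[3,-45,0],0.8],[1,[4.3,-62.8,0.3],1],[1,[4.3,-62.8,0.3],1],[1,[4.3,-62.8,0.3],1],[1,[4.3,-62.8,0.3],1],[1,[4.3,-62.8,0.3],1],[1,[4.3,-62.8,0.3],1],[1,[4.3,-62.8,0.3],1]]';python3 -m creep '[[1,[0,0,0],0],[1,[0,0,0],0]]' >/dev/null; python3 -c "
from h import *
go((478.3,315.5,49,0))
im=manip.camera('top')
print(blobs('top',im,(150,70,110),(179,255,255),(405,192,444,238),50)[0])"
```

```text
clock: 18.5
eef_pos: [477.6, 287.1, 125.0]
eef_rot: [3.14, 0.002, 0.002]
wrist_force: [-0.4, -0.9, 0.1]
finger_gap: 94.1
finger_force: 0.0
t 18.7 tcp [477.7 285.6 125. ] yaw 0.22 gap 94.1 F 0.0 W [-1.  -0.8 -0.6]
(478.3, 315.5, 49, 0) -> [ 0.09 -3.    7.59] 0.04
(array([ 486.6, -313.7]), array([96.9, 51.7]), 4.1)
```

```bash
python3 -m creep '[[1,[0.1,-3,0],0],[1,[0.1,-3,0],0],[1,[0.1,-3,3.5],0],[1,[0.1,-3,6],0],[1,[0.1,-3,7.5],0],[1,[0.1,-3,7.5],0],[0.3,[0.1,-3,7.5],0],[0,[0.1,-3,7.5],0],[0,[0.1,-3,7.5],0],[0,[0.1,-3,7.5],0],[0,[0.1,-3,7.5],0],[0,[0.1,-3,7.5],0]]' 30; python3 -m creep '[[0,[0,0,-0.8],0],[0,[0,0,-2.5],0],[0,[0,0,-4.5],0],[0,[0,0,-6.5],0],[0,[0,0,-7.5],0],[0,[0,0,-8.0],0],[0,[0,0,-8.0],0]]'; python3 -c "
from h import *
go((514.4,-159.5,128,2.9))"
```

```text
clock: 19.95
eef_pos: [479.8, 315.6, 52.4]
eef_rot: [-3.141, -0.001, 0.002]
wrist_force: [-0.1, -0.1, 3.2]
finger_gap: 55.9
finger_force: 30.0
clock: 20.65
eef_pos: [479.6, 315.4, 132.0]
eef_rot: [-3.142, -0.0, 0.002]
wrist_force: [0.5, 1.1, -3.9]
finger_gap: 55.6
finger_force: 30.0
t 20.65 tcp [479.6 315.4 132. ] yaw 0.11 gap 55.6 F 30.0 W [ 0.5  1.1 -3.9]
(514.4, -159.5, 128, 2.9) -> [ 3.39 47.49  0.4 ] -0.56
```

```bash
python3 -m creep '[[0,[0.1,1.5,0],0],[0,[0.3,4.5,0],0],[0,[0.6,8.5,0],-0.1],[0,[1,13,0],-0.2],[0,[1.3,17.5,0],-0.2],[0,[1.6,22,0],-0.3],[0,[2,26.5,0],-0.3],[0,[2.3,31,0],-0.4],[0,[2.6,35.5,0],-0.4],[0,[3,39.5,0],-0.5],[0,[3.2,43,0],-0.5],[0,[3.4,45,0],-0.5]]';python3 -m creep '[[0,[0.1,1,0],0],[0,[0.1,2,0],-0.1],[0,[0.1,2.5,0],-0.1],[0,[0.1,2.5,0],-0.1],[0,[0.1,2.5,0],-0.1]]' >/dev/null; python3 -c "
from h import *
go((515.3,-159.5,51.5,2.9))"
```

```text
clock: 21.85
eef_pos: [513.3, -137.6, 131.0]
eef_rot: [-3.141, 0.002, 0.043]
wrist_force: [-0.1, 0.2, -2.7]
finger_gap: 55.7
finger_force: 30.0
t 22.35 tcp [ 516.6 -158.9  131.9] yaw 3.15 gap 55.4 F 30.0 W [-0.3 -0.2 -2.4]
(515.3, -159.5, 51.5, 2.9) -> [-0.13  0.06  8.04] 0.05
```

```bash
python3 -m creep '[[0,[-0.1,0,2.5],0],[0,[-0.1,0,5.5],0],[0,[-0.1,0,7.1],0],[0,[-0.1,0,7.7],0],[0,[-0.1,0,7.9],0],[0,[-0.1,0,8],0],[0,[-0.1,0,8.05],0],[0,[-0.1,0,8.05],0]]'; python3 -m creep '[[0.3,[0,0,0],0],[0.7,[0,0,0],0],[1,[0,0,0],0],[1,[0,0,0],0],[1,[0,0,-2.5],0],[1,[0,0,-7],0],[1,[0,0,-10],0],[1,[0,0,-10],0]]';python3 -c "
from h import *
go((480,250,150,0))"
```

```text
clock: 23.15
eef_pos: [516.1, -159.6, 52.4]
eef_rot: [3.141, -0.001, 0.054]
wrist_force: [-1.0, 1.2, 2.8]
finger_gap: 55.4
finger_force: 30.0
clock: 23.95
eef_pos: [517.2, -160.2, 155.6]
eef_rot: [3.139, -0.006, 0.054]
wrist_force: [0.4, -0.1, -1.3]
finger_gap: 94.1
finger_force: 0.0
t 23.95 tcp [ 517.2 -160.2  155.6] yaw 3.11 gap 94.1 F 0.0 W [ 0.4 -0.1 -1.3]
(480, 250, 150, 0) -> [ -1.49 -41.16   0.44] 0.62
```

```bash
python3 -m creep '[[1,[-0.2,-5,0],0],[1,[-0.4,-10,0],0.1],[1,[-0.6,-15,0],0.2],[1,[-0.8,-20,0],0.3],[1,[-1,-25,0],0.4],[1,[-1.5,-41,0],0.6],[1,[-1.5,-41,0],0.6],[1,[-1.5,-41,0],0.6],[1,[-1.5,-41,0],0.6]]' | head -2;python3 -c "
from h import *
im=manip.camera('top'); np.save('top1.npy',im)
print('P',blobs('top',im,(150,70,110),(179,255,255),(403,190,446,240),50)[0],'riser (491.2,-314) 5')
print('Y',blobs('top',im,(22,110,110),(34,255,255),(353,175,386,232),54)[0],'riser (514.4,-159.5) 2.9')
print('G',blobs('top',im,(35,80,90),(50,255,255),(298,183,328,238),54)[0],'riser (496.6,5.8) -1.2')
i0=np.load('top0.npy')
print('board',blobs('top',i0,(0,0,170),(180,70,255),(140,178,178,208),78)[0])
sc=np.load('sc0.npy')
print('red',blobs('top',i0,(0,150,150),(8,255,255),(140,175,180,210),8)[0])
# top face of board from scene
print('board scene',blobs('scene',sc,(0,0,195),(180,60,255),(510,294,562,312),78)[0])
cv2.imwrite('pics/c.png',cv2.resize(im[150:260,150:470],None,fx=2.5,fy=2.5,interpolation=cv2.INTER_CUBIC)[:,:,::-1])
go((480,250,150,0))"
```

```text
clock: 24.85
eef_pos: [477.1, 252.9, 150.5]
P (array([ 489.4, -313.5]), array([102.4,  51.8]), 4.1) riser (491.2,-314) 5
Y (array([ 514.2, -158.1]), array([107.2,  51. ]), 2.4) riser (514.4,-159.5) 2.9
G (array([496.5,   6.6]), array([106.6,  47.7]), -1.2) riser (496.6,5.8) -1.2
board (array([536.9, 440.6]), array([62.8, 15.1]), -75.4)
red (array([536.4, 441.2]), array([61.6, 51.5]), -75.5)
board scene (array([535.9, 441.9]), array([59.4, 13.9]), -76.1)
t 24.9 tcp [477.3 252.1 150.4] yaw 0.32 gap 94.0 F 0.0 W [ 0.5  1.  -0.3]
(480, 250, 150, 0) -> [0.26 0.21 0.04] 0.06
```

View pics/c.png

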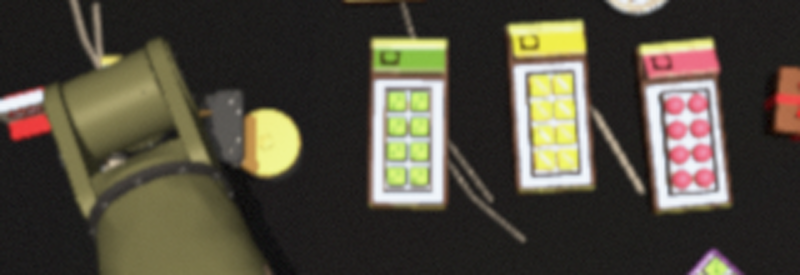

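All three trays are home: green crop (408,138), yellow (552,122), pink (690,142). Next is the sign.

```bash
python3 -c "
from h import *
go((536.7,440.9,130,14.5))"
```

```text
t 24.9 tcp [477.3 252.1 150.4] yaw 0.32 gap 94.0 F 0.0 W [ 0.5  1.  -0.3]
(536.7, 440.9, 130, 14.5) -> [  6.04 -18.85   2.03] -2.84
```

```bash
python3 -m creep '[[1,[1.2,-4,0],-0.6],[1,[2.6,-8,0],-1.2],[1,[4,-12.5,0],-1.8],[1,[5.4,-17,1],-2.5],[1,[6,-18.9,2],-2.8],[1,[6,-18.9,2],-2.8],[1,[6,-18.9,2],-2.8],[1,[6,-18.9,2],-2.8],[1,[6,-18.9,2],-2.8]]' | head -3;python3 -c "
from h import *
go((536.7,440.9,57,14.5))"
```

```text
clock: 25.8
eef_pos: [538.5, 437.1, 132.3]
eef_rot: [-3.141, -0.001, 0.245]
t 25.8 tcp [538.5 437.1 132.3] yaw 14.02 gap 94.3 F 0.0 W [0.1 0.7 0.5]
(536.7, 440.9, 57, 14.5) -> [-0.09 -0.41  7.53] -0.1
```

```bash
python3 -m creep '[[1,[-0.1,-0.4,2],-0.1],[1,[-0.1,-0.4,4.5],-0.1],[1,[-0.1,-0.4,6.5],-0.1],[1,[-0.1,-0.4,7.4],-0.1],[1,[-0.1,-0.4,7.4],-0.1],[0.4,[-0.1,-0.4,7.4],-0.1],[0.1,[-0.1,-0.4,7.4],-0.1],[0.1,[-0.1,-0.4,7.4],-0.1],[0.1,[-0.1,-0.4,7.4],-0.1],[0.1,[-0.1,-0.4,7.4],-0.1],[0.1,[-0.1,-0.4,7.4],-0.1]]' 25;python3 -c "
from h import *
go((536.7,440.9,57,14.5))"
```

```text
clock: 26.9
eef_pos: [536.2, 441.9, 57.8]
eef_rot: [-3.141, -0.0, 0.255]
wrist_force: [-0.4, 0.8, 3.1]
finger_gap: 59.7
finger_force: 25.0
t 26.9 tcp [536.2 441.9  57.8] yaw 14.61 gap 59.7 F 25.0 W [-0.4  0.8  3.1]
(536.7, 440.9, 57, 14.5) -> [0.03 0.11 0.08] 0.02
```

```bash
python3 -m creep '[[0,[0,0,-0.8],0],[0,[0,0,-2.5],0],[0,[0,0,-5],0],[0,[0,0,-7.5],0],[0,[0,0,-9],0],[0,[0,0,-9.5],0],[0,[0,0,-9.5],0]]';python3 -c "
from h import *
go((478.5,316.3,152,-0.4))"
```

```text
clock: 27.6
eef_pos: [536.1, 441.8, 152.9]
eef_rot: [-3.141, -0.001, 0.255]
wrist_force: [-0.5, 0.7, -1.5]
finger_gap: 59.9
finger_force: 25.0
t 27.6 tcp [536.1 441.8 152.9] yaw 14.61 gap 59.9 F 25.0 W [-0.5  0.7 -1.5]
(478.5, 316.3, 152, -0.4) -> [-8.74 10.69  0.08] 3.0
```

```bash
python3 -m creep '[[0,[-0.7,0.8,0],0.2],[0,[-2.2,2.7,0],0.7],[0,[-4.2,5.1,0],1.4],[0,[-6.2,7.6,0],2.1],[0,[-7.8,9.5,0],2.7],[0,[-8.6,10.5,0],3],[0,[-8.7,10.7,0],3],[0,[-8.7,10.7,0],3],[0,[-8.7,10.7,0],3],[0,[-8.7,10.7,0],3]]' | head -3;python3 -c "
from h import *
go((478.5,316.3,88,-0.4))"
```

```text
clock: 28.6
eef_pos: [478.9, 316.9, 152.0]
eef_rot: [3.141, 0.0, -0.006]
t 28.6 tcp [478.9 316.9 152. ] yaw -0.33 gap 59.9 F 25.0 W [-0.4  0.7 -1.3]
(478.5, 316.3, 88, -0.4) -> [-0.04  0.06  6.4 ] 0.01
```

```bash
python3 -m creep '[[0,[0,0,2],0],[0,[0,0,4.3],0],[0,[0,0,5.6],0],[0,[0,0,6.1],0],[0,[0,0,6.3],0],[0,[0,0,6.4],0],[0,[0,0,6.4],0]]'; python3 -m creep '[[0.4,[0,0,0],0],[0.7,[0,0,0],0],[0.9,[0,0,0],0],[0.9,[0,0,0],0],[0.9,[0,0,0],0],[0.9,[0,0,-2.5],0],[0.9,[0,0,-6],0],[0.9,[0,0,-9],0],[0.9,[0,0,-12],0],[0.9,[0,0,-12],0]]';python3 -c "
from h import *
go((300,-250,230,0))"
```

```text
clock: 29.3
eef_pos: [479.2, 316.5, 89.1]
eef_rot: [-3.141, -0.001, -0.007]
wrist_force: [-0.3, 0.4, -0.8]
finger_gap: 60.0
finger_force: 25.0
clock: 30.3
eef_pos: [480.0, 317.0, 212.7]
eef_rot: [-3.138, -0.006, -0.007]
wrist_force: [0.3, -0.2, 0.0]
finger_gap: 89.3
finger_force: 0.0
t 30.3 tcp [480.  317.  212.7] yaw -0.39 gap 89.3 F 0.0 W [ 0.3 -0.2  0. ]
(300, -250, 230, 0) -> [-17.61  56.82  -2.02] -0.08
```

```bash
python3 -m creep '[[1,[-1,5,-2],0],[1,[-2.5,10,-2],0],[1,[-4,15,-2],0],[1,[-15,56,-2],0],[1,[-15,56,-2],0],[1,[-15,56,-2],0],[1,[-15,56,-2],0],[1,[-15,56,-2],0],[1,[-15,56,-2],0],[1,[-15,56,-2],0],[1,[-15,56,-2],0],[1,[-15,56,-2],0]]' | head -2;python3 -c "
from h import *
im=manip.camera('top');sc=manip.camera('scene')
print('Y',blobs('top',im,(22,110,110),(34,255,255),(353,175,386,232),54)[0])
print('G',blobs('top',im,(35,80,90),(50,255,255),(298,183,328,238),54)[0])
print('sign red',blobs('top',im,(0,150,130),(8,255,255),(188,190,222,242),38)[0])
print('jar',blobs('top',im,(22,80,120),(34,255,255),(238,188,275,225),75)[0])
a=cv2.resize(im[150:260,150:470],None,fx=2.5,fy=2.5,interpolation=cv2.INTER_CUBIC)
b=cv2.resize(sc[190:350,100:580],(800,267),interpolation=cv2.INTER_CUBIC)
cv2.imwrite('pics/d.png',np.vstack([a,b])[:,:,::-1])"
```

```text
clock: 31.5
eef_pos: [323.7, -245.0, 227.9]
Y (array([ 514.2, -158.1]), array([107.3,  51.1]), 2.5)
G (array([496.5,   6.5]), array([106.6,  47.7]), -1.2)
sign red (array([478.8, 315.3]), array([54.7, 43. ]), 89.6)
jar (array([489.8, 163.7]), array([76.3, 75.9]), 26.5)
```

View pics/d.png

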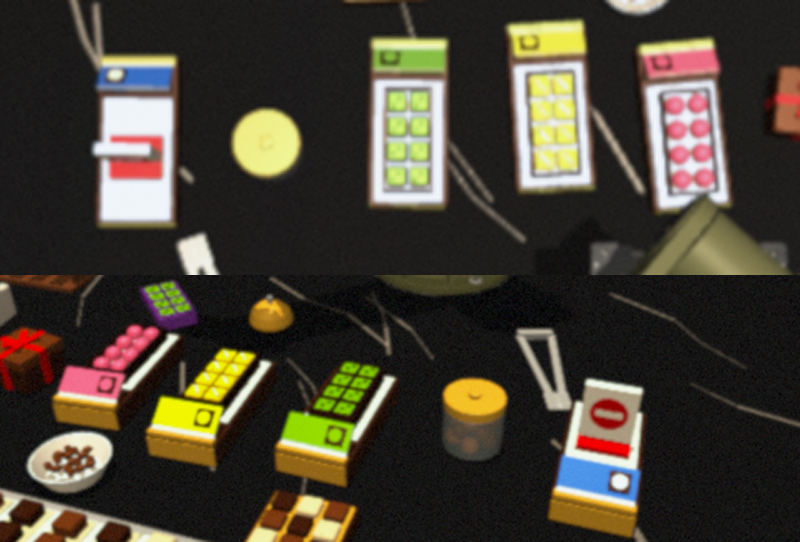

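The sign stands upright in the middle of the blue riser (crop (133,155)). All the trays are home, and the jar and gift box are undisturbed. I'll let the arm settle and hand in.

```bash
python3 -m creep '[[1,[0,0,0],0],[1,[0,0,0],0],[1,[0,0,0],0],[1,[0,0,0],0]]' | head -1; python3 -c "
from cell import manip
print(manip.sign_off())"
```

```text
clock: 32.0
the job is handed in; nothing more can be done
None
```

The job is handed in after 32 s of the 134 s allowed: in the last camera check all three trays were centred and square on the risers of their own colour, the sign stood upright and square in the middle of the blue-card riser, and the jar and gift box had not moved; the judge's verdict was not returned.

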